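# Switch off the control board and rock its relay out of the socket

### The job

On the small control board, flip the circuit breaker off (its toggle over towards you, the robot), then take the clear plug-in relay and rock it out of its socket: tip it away from you first, then back towards you well past upright, working it up so that one row of blades lets go at a time. Don't pull it straight out, or the socket comes off the rail. Finish still holding the relay in the gripper, upright, over its socket with the blade tips just clear of it (a centimetre or two), and leave the loose things on and around the board where they are.

Things in the scene. Friction and masses are not known exactly. Their poses are not given: they have to be found in the camera images.
- panel: Control board lying flat, fixed: grey steel plate 220 x 400 x 6 mm. Origin: centre of its underside, on the table. x points away from the robot (turned up to 20 degrees), y along the mounting rail, which crosses its middle. Wiring duct 30 mm wide, 40 mm high at x = +90 mm. On the rail (x = 0), in any order, 100 to 140 mm apart: socket, breaker, terminals (62 mm high), all with these axes.
- relay: The plug-in relay to pull, about 85 g: body 35.5 x 35.5 x 55 mm tall, clear cover (copper coil inside), black plinth. Origin: centre of the body's underside, on the socket's mouth while plugged in; its axes start along the panel's. Two rows of blades point down 11.5 mm, at x = +12 and x = -12 mm. Starts fully plugged in. Grip it on its two x faces, 35.5 mm across; the rail neighbours are along y.
- relay_top (a point): Centre of the relay's top, 55 mm above its origin.
- relay_tips (a point): Point between the two rows of blades, level with the blade tips, 11.5 mm below the relay's origin.
- socket: Black socket, 76 mm (x) x 38 mm (y), clipped on the rail. Origin: centre of its underside, 13.5 mm above the table. Mouth 24 mm above the origin, screw terminals at both x ends 18 mm above it. A sprung contact holds each row of blades: in its first mm of lift it resists with about 19 N, less as it rises, and lets go at about 4 mm. Pressed down again, a row can catch again with a like force.
- socket_mouth (a point): Centre of the mouth, 24 mm above the socket's origin, where the relay's underside rests. Leaning the relay 10 to 12 degrees about the lower edge of its body (x = +17.75 or -17.75 mm, on the mouth) frees the other row (moment about 0.75 N m); the slots allow about 15 degrees. Straight up, both rows together take about 38 N.
- socket_lift (a joint): How far the socket is pulled up off its rail clip, m: 0 seated; rises 0.1 mm per newton of net upward pull beyond the first 5 N. 2.3 mm (about 28 N) counts as torn off, so one row may be pulled, not both.
- breaker: White two-pole circuit breaker, fixed on the rail: 85 mm (x) x 36 mm (y), 44 mm tall, with a raised nose 45 mm (x) and 60 mm tall (heights from its origin). Origin: centre of its underside on the rail, 13.5 mm above the table. A black toggle stands out of the nose.
- breaker_toggle (a joint): Angle of the toggle, rad: about 0 = on, leaning away from the robot (+x of the breaker), 1.4 = fully off, leaning to the robot (-x). It hinges about the breaker's y axis 54 mm above the breaker's origin, moves with about 2 N at the tip and stays where it is left.
- toggle_tip (a point): Middle of the toggle's tip, 26 mm from its hinge. The toggle is 6 mm thick and 24 mm wide along y; its tip is about 14 mm above the nose at either end of its travel.
- screwdriver: Screwdriver, 170 mm long, lying along the near edge of the board. Bystander.
- multimeter: Black hand multimeter, 150 x 74 x 36 mm, lying on the table to the right of the board. Bystander.
- spare_relay: Spare relay of the same kind lying on its side on the table, right of the board and nearer the robot. Bystander.
- pencil: Pencil lying on the notepad, left of the board. Bystander.
Not all that is in view belongs to the job. Leave any blue or yellow look-alike of the relay alone.

How it is judged:
On the way, in this order (a step that is already met when the one before it is completed fails the run):
1. the breaker is switched off, the relay still fully plugged in (value of joint breaker_toggle above 1.2 rad and z of relay in the frame of socket_mouth below 0.002 m), for 0.2 s.
2. the relay is tipped away from the robot (6 degrees or more), its blades still in the socket (x of relay_top in the frame of socket above 0.005 m and angle between relay's own z axis and vertical above 0.1 rad and z of relay_tips in the frame of socket_mouth below 0 m), for 0.1 s.
3. the relay is tipped back towards the robot, past upright (5 degrees or more), its blades still in the socket (x of relay_top in the frame of socket below -0.003 m and angle between relay's own z axis and vertical above 0.08 rad and z of relay_tips in the frame of socket_mouth below 0 m), for 0.1 s.
At the end, for the whole second after the job is handed in: The breaker is off (toggle beyond 1.2 rad); the relay is held still in the fingers, upright within about 8 degrees, its blade tips 3 to 35 mm above the socket's mouth and within 20 mm of its middle, touching the socket nowhere; the socket sits on its rail (value of joint breaker_toggle above 1.2 rad and z of relay_tips in the frame of socket_mouth between 0.003 and 0.035 m and horizontal distance between relay_tips and socket_mouth below 0.02 m and angle between relay's own z axis and vertical below 0.15 rad and linear speed of relay below 0.02 m/s and contact force between the fingers and relay above 1 N and contact force between relay and socket below 0.1 N and value of joint socket_lift below 0.001 m); the arm keeps its last pose, push and grip.
It fails at once if the socket is pulled up off its rail by more than 2.3 mm (value of joint socket_lift above 0.0023 m).
It fails at once if the relay is worked loose (raised more than 3 mm) while the breaker is on (z of relay in the frame of socket_mouth above 0.003 m and value of joint breaker_toggle below 1 rad).
It fails at once if a loose thing on or around the board is pushed more than 30 mm (distance of any of screwdriver, multimeter, spare_relay, pencil from where it was at the start of the episode above 0.03 m).
It also fails if it takes over 45 s, if anything falls off the work surface, if the arm or the gripper's body presses on something with over 40 N, if the wrist force passes 120 N, or if a joint passes its speed limit or range.

### The arm

A 7-joint arm with a two-finger parallel gripper is mounted at the origin on the work surface. World frame = base frame: x ahead of the robot, y to its left, z up, the work surface at z = 0. Lengths are in m, angles in rad, forces in N, time in s.
With the tool pointing down it reaches from about 0.4 to 0.875 m from the base axis. Payload 6.5 kg.
Tool frame: the origin (TCP) lies at the very end of the fingers, on their centre line; the grasp point (between the pads) lies env.pinch_z behind it (env.pinch_z is the distance from the TCP to the grasp point, in m); z points along the fingers, y is the line along which they close (so a half turn about z gives the same grasp; the last joint's range is limited). The gripper opens to 85 mm and grips with 20 to 120 N. Pads are 22 mm wide; open, the fingers measure 114 mm over their backs; the gripper's body (76 mm by 85 mm) begins 54 mm behind the grasp point. The pads swing forward as they close: fully open they stand 13 mm farther back than shut.
Start: joints at [1.102, 0.536, -0.004, 1.538, 0.003, 1.067, -0.071], TCP at [0.255, -0.598, 0.231] pointing down, gripper open.
Joint ranges: [-2.7, 2.7], [-0.37, 2.16], [-1.27, 1.26], [0.24, 2.4], [-1.31, 4.45], [0.19, 1.91], [-2.76, 2.76]. Speed limits (rad/s): [2.39, 2.39, 3.14, 3.14, 3.14, 3.14, 3.14].

### API

Orientations are given as a rotation vector (axis times angle).
In Python, from plant import env gives the robot as it stands. The module is installed in compiled form; this text tells all that it offers.
- The arm moves only by the tool send_rows, never from a script. Its argument "steps" is a list of rows, each an object with "grip": the closure, from -1 (fully open) to 1 (shut), so that 0 is half open; "linear": the shift along the tool's x, y, z in m, a list of three; "spin": the turn about the tool's z in degrees. A call has exactly 8 rows; each row shifts and turns the commanded pose from where the row before left it, along the tool's axes as they then stand; what a row does not reach is not made up. A row lasts 1/8 s, in which the tool goes at most 62.5 mm and 10.7 degrees, less where a joint would pass 70% of its speed; a pose out of reach is approached as far as the arm can. A call with a gripper value outside its range is refused whole. The fingers move at their own pace and stop on an object; "squeeze" is the grip in N (left out, the last holds). Time passes only in rows, so rows that do not move let the fingers close, or fill a call up. It gives the time, the measured TCP pose, the force, the opening and the grip force at its end, in the units of the state.
- env.observe(): the state, without advancing time (a new reading comes with each control period).
- env.capture(name): name is "scene" or "side" or "wrist"; returns a dict with "img" (384x512x3 uint8, red, green, blue), "fx", "fy", "cx", "cy" (pixels), "world_to_cam" (4x4, takes a point from world to camera coordinates); the wrist camera has in their place "mount" (4x4, takes a point from camera to tool coordinates, whose origin is the TCP and whose axes are the flange's). Camera axes: x right, y up, looking along -z (the intrinsics and any distortion apply to the point x, -y, -z); pixel columns grow to the right and rows downward; lengths in m; the calibration is good to about 2 mm. A picture is of the moment at which its call begins: read the wrist's pose just before it. There is no depth.
- env.sign_off(): hands the job in; it is judged then, once.
Trained networks look in the newest picture that a camera, given by its name, has taken for a name from the list of things; names that differ only in an ending like _2 or _b are one class to them, and where a whole thing is asked for, a point or a joint stands for the part that bears it (a point fixed in the world has none). Each returns a list of dicts, best first, with "confidence" (0 to 1); they miss things now and then, are a little off and sometimes report something else, mostly with a low value. They report only what shows in the picture. A call takes as long as a camera call. They do not tell look-alikes from the thing itself.
- env.masks_of(camera, target): "mask" (384x512 bool, what is visible of it) and "rect" ([left, top, right, bottom] in pixels, round what is visible of it).
The state is a dict: "time_s": time; "joint_pos": joint angles; "qvel": joint speeds; "joint_efforts": joint torques, N m; "tool_pos": TCP position; "eef_rot": TCP orientation; "force": force on the tool from outside, world axes, zero at the start; "moment": the same for the moment, N m; "width": finger opening in m; "grasp_force": force on a finger pad.
Only numpy, scipy, OpenCV 4.12 (cv2) and the standard library are available. Lean on these libraries where they do the work, as an engineer would, in place of code of your own. Each camera call takes 0.05 s, during which the arm holds its last target. There are 200 camera calls.

## Working session

There is one attempt and no reset: what is moved stays moved. The work goes in short steps, Python scripts to look and compute and a tool call to move; the robot and the scene stay as the last step left them, time stands still between calls to the robot, and variables do not carry over. Pictures are saved under pics/ and viewed, at most 10 in all, crops included, and the job is handed in when it is done.

Besides the shell and the picture viewer there is one more tool, called after "Call:" in YAML: its name, and indented under it one key for each argument. send_rows: Moves the arm, as the interface text tells. Its arguments: {"type":"object","properties":{"steps":{"type":"array","items":{"type":"object","properties":{"grip":{"type":"number"},"linear":{"type":"array","items":{"type":"number"}},"spin":{"type":"number"}}}},"squeeze":{"type":"number"}},"required":["steps"]}

```bash
mkdir -p pics
cat > h.py <<'E'
import numpy as np, cv2
from plant import env
from scipy.spatial.transform import Rotation as R
def cap(n):
    c=env.capture(n); return c
def proj(c,P):
    P=np.atleast_2d(P); W=c['world_to_cam']; p=P@W[:3,:3].T+W[:3,3]
    return np.c_[c['cx']+c['fx']*p[:,0]/-p[:,2], c['cy']+c['fy']*-p[:,1]/-p[:,2]]
def back(c,uv,z):
    W=c['world_to_cam']; u,v=uv
    d=W[:3,:3].T@np.array([(u-c['cx'])/c['fx'],-(v-c['cy'])/c['fy'],-1]); o=-W[:3,:3].T@W[:3,3]
    return o+d*(z-o[2])/d[2]
def save(c,n,s=1.5): 
    cv2.imwrite('pics/'+n,cv2.resize(c['img'][...,::-1],None,fx=s,fy=s))
E
python3 - <<'E'
from h import *
s=env.observe(); print(s, env.pinch_z)
for n in ['scene','side']:
    c=cap(n); save(c,n+'1.png'); print(n,{k:v for k,v in c.items() if k!='img'})
    for t in ['panel','relay','socket','breaker','breaker_toggle','screwdriver','multimeter','spare_relay']:
        print(t,[(np.round(d['confidence'],2),np.round(d['rect']).tolist()) for d in env.masks_of(n,t)[:3]])
E
```

```text
{'time_s': 0.0, 'joint_pos': array([ 1.10176186,  0.537201  , -0.00446414,  1.53884976,  0.00260226,
        1.06732187, -0.07117767]), 'qvel': array([ 0.00096167, -0.00059594, -0.00029319, -0.00078744,  0.00053074,
       -0.00098664,  0.00105732]), 'joint_efforts': array([-2.75531568e-05, -5.83410394e+01,  1.04841247e+00, -2.59096670e+01,
        1.22740076e-02,  9.69024055e-03,  1.41795748e-06]), 'tool_pos': array([ 0.25456674, -0.59738911,  0.2303994 ]), 'eef_rot': array([-3.07636940e+00, -6.28339220e-01,  7.38972857e-04]), 'force': array([0.38193087, 0.53118415, 0.11981426]), 'moment': array([-0.03522554, -0.05244556,  0.0477154 ]), 'grasp_force': 0.0, 'width': 0.08518901130370754} 0.0187
scene {'fx': 347.6371447839768, 'fy': 347.6371447839768, 'cx': 254.6657191341894, 'cy': 190.98843420017192, 'world_to_cam': array([[-0.81236698,  0.58309738, -0.0075722 ,  0.43202098],
       [-0.33060342, -0.44981992,  0.8296767 ,  0.09434351],
       [ 0.48037618,  0.67650535,  0.55819283, -1.19890379],
       [ 0.        ,  0.        ,  0.        ,  1.        ]])}
panel [(np.float64(0.67), [
[... 864 characters left out ...]
.44881211,  0.67486598,  0.58576752, -1.03843268],
       [ 0.        ,  0.        ,  0.        ,  1.        ]])}
panel [(np.float64(0.66), [180.0, 171.0, 290.0, 254.0])]
relay [(np.float64(0.75), [244.0, 180.0, 264.0, 194.0]), (np.float64(0.66), [244.0, 169.0, 259.0, 189.0]), (np.float64(0.53), [277.0, 160.0, 293.0, 178.0])]
socket [(np.float64(0.56), [242.0, 182.0, 268.0, 192.0])]
breaker [(np.float64(0.61), [225.0, 185.0, 251.0, 211.0])]
breaker_toggle []
screwdriver [(np.float64(0.46), [265.0, 187.0, 278.0, 207.0]), (np.float64(0.36), [224.0, 183.0, 251.0, 212.0])]
multimeter [(np.float64(0.78), [286.0, 146.0, 321.0, 167.0])]
spare_relay [(np.float64(0.45), [316.0, 172.0, 332.0, 189.0])]
```

Run:
```python
import cv2
a=cv2.imread('pics/scene1.png');b=cv2.imread('pics/side1.png')
a=a[int(130*1.5):int(310*1.5),int(140*1.5):int(350*1.5)];b=b[int(130*1.5):int(270*1.5),int(170*1.5):int(340*1.5)]
cv2.imwrite('pics/a.png',cv2.resize(a,None,fx=2.2,fy=2.2));cv2.imwrite('pics/b.png',cv2.resize(b,None,fx=2.67,fy=2.67))
```

```text
(no output)
```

View pics/a.png

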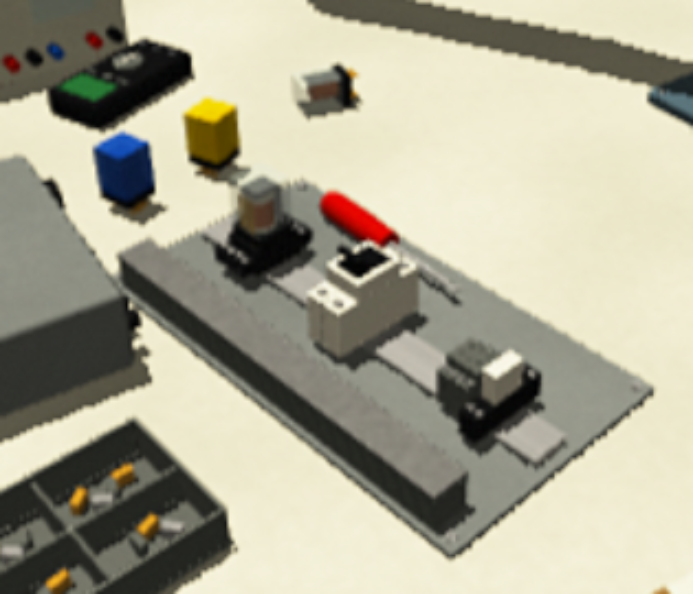

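View pics/b.png

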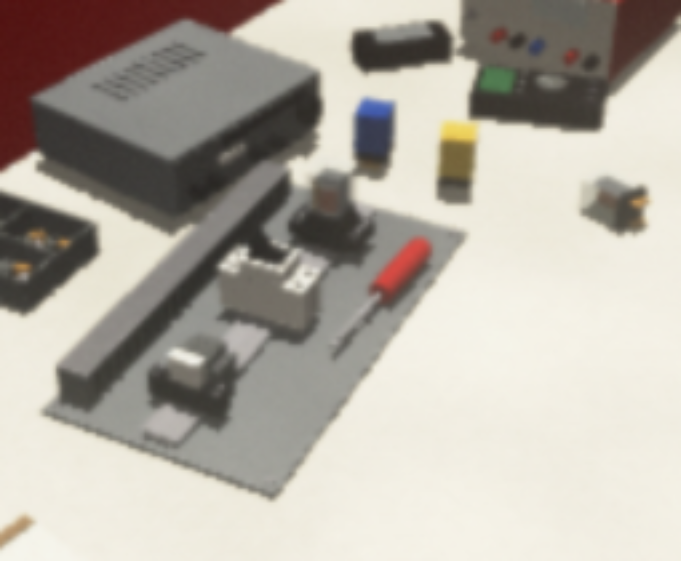

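Scene crop: the relay (crop px ~(262,210)) sits on the socket at the right end of the board (−y). The breaker is mid-board at (362,300), its toggle leaning to the duct, and the terminals are at +y. The blue and yellow look-alikes stand right of the board. Side crop agrees: relay at (330,200), breaker at (268,285). I'll fit the panel pose from its corners.

Run:
```python
from h import *
from scipy.optimize import least_squares
cs={n:cap(n) for n in ['scene','side']}
obs=[]
A=lambda x,y:(x/3.3+140,y/3.3+130); B=lambda x,y:(x/4.005+170,y/4.005+130)
obs=[('scene',A(652,388),(-.11,.2)),('scene',A(452,555),(.11,.2)),('scene',A(305,182),(-.11,-.2)),
('side',B(467,233),(-.11,-.2)),('side',B(275,496),(-.11,.2)),('side',B(43,411),(.11,.2))]
for n,uv,m in obs: print(n,m,back(cs[n],uv,.006).round(4))
def w(p,m,z): 
    c,s=np.cos(p[2]),np.sin(p[2]); return np.array([p[0]+c*m[0]-s*m[1],p[1]+s*m[0]+c*m[1],z])
f=lambda p:np.concatenate([proj(cs[n],w(p,m,.006))[0]-uv for n,uv,m in obs])
r=least_squares(f,[.6,-.1,0]);p=r.x;print('panel',p[:2],np.degrees(p[2]),r.fun.round(1))
np.save('p.npy',p)
def inv(q): 
    d=q[:2]-p[:2];c,s=np.cos(p[2]),np.sin(p[2]);return np.array([c*d[0]+s*d[1],-s*d[0]+c*d[1]])
for n,t,i in [('scene','relay',None),('side','relay',None),('scene','breaker',None),('side','breaker',None),('scene','socket',None),('side','socket',None)]:
    for d in env.masks_of(n,t)[:3]:
        ys,xs=np.nonzero(d['mask']); z={'relay':.0375+.0275,'breaker':.045,'socket':.03}[t]
        q=back(cs[n],(xs.mean()+.5,ys.mean()+.5),z); print(n,t,round(d['confidence'],2),q.round(4),inv(q).round(4))
```

```text
scene (-0.11, 0.2) [0.4331 0.2087 0.006 ]
scene (0.11, 0.2) [0.6471 0.2402 0.006 ]
scene (-0.11, -0.2) [ 0.4887 -0.1787  0.006 ]
side (-0.11, -0.2) [ 0.4836 -0.1845  0.006 ]
side (-0.11, 0.2) [0.4278 0.2098 0.006 ]
side (0.11, 0.2) [0.6432 0.2399 0.006 ]
panel [0.56624955 0.02658636] 8.03077529426428 [ 1.2 -0.5 -0.1 -0.1 -0.5 -1.5 -0.1 -0.4 -0.3 -0.3 -0.9 -0.5]
scene relay 0.91 [ 0.5821 -0.0961  0.065 ] [-0.0014 -0.1237]
scene relay 0.87 [ 0.5606 -0.2181  0.065 ] [-0.0398 -0.2415]
scene relay 0.82 [ 0.6515 -0.2103  0.065 ] [ 0.0514 -0.2465]
side relay 0.61 [ 0.5807 -0.0926  0.065 ] [-0.0023 -0.12  ]
side relay 0.61 [ 0.6113 -0.2093  0.065 ] [ 0.0116 -0.2399]
scene breaker 0.82 [0.5704 0.0322 0.045 ] [0.0049 0.005 ]
side breaker 0.81 [0.561  0.0334 0.045 ] [-0.0043  0.0075]
scene socket 0.52 [ 0.5925 -0.0795  0.03  ] [ 0.0112 -0.1087]
side socket 0.72 [0.5741 0.0159 0.03  ] [ 0.0062 -0.0117]
side socket 0.45 [ 0.5732 -0.0807  0.03  ] [-0.0081 -0.1072]
```

Call:
send_rows:
  steps:
    - {"grip": 1,"linear": [0,0,-0.005],"spin": -9.37}
    - {"grip": 1,"linear": [0,0,-0.005],"spin": -9.37}
    - {"grip": 1,"linear": [0,0,-0.005],"spin": -9.37}
    - {"grip": 1,"linear": [0,0,-0.005],"spin": -9.37}
    - {"grip": 1,"linear": [0,0,-0.005],"spin": -9.37}
    - {"grip": 1,"linear": [0,0,-0.005],"spin": -9.37}
    - {"grip": 1,"linear": [0,0,-0.005],"spin": -9.37}
    - {"grip": 1,"linear": [0,0,-0.005],"spin": -9.37}

```text
time_s: 2.3
tool_pos: [0.2547, -0.598, 0.2714]
eef_rot: [-2.054, -2.377, 0.0]
force: [-1.1, 0.5, -0.1]
width: -0.0002
grasp_force: 0.0
```

Call:
send_rows:
  steps:
    - {"grip": 1,"linear": [0.045,0.036,0],"spin": 0}
    - {"grip": 1,"linear": [0.045,0.036,0],"spin": 0}
    - {"grip": 1,"linear": [0.045,0.036,0],"spin": 0}
    - {"grip": 1,"linear": [0.045,0.036,0],"spin": 0}
    - {"grip": 1,"linear": [0.045,0.036,0],"spin": 0}
    - {"grip": 1,"linear": [0.045,0.036,0],"spin": 0}
    - {"grip": 1,"linear": [0.045,0.036,0],"spin": 0}
    - {"grip": 1,"linear": [0.045,0.036,0],"spin": 0}

```text
time_s: 3.3
tool_pos: [0.4904, -0.1998, 0.2716]
eef_rot: [2.06, 2.371, -0.0]
force: [1.0, -0.7, 0.4]
width: -0.0001
grasp_force: 0.0
```

Call:
send_rows:
  steps:
    - {"grip": 1,"linear": [0.04,0.03,0],"spin": 0}
    - {"grip": 1,"linear": [0.04,0.03,0],"spin": 0}
    - {"grip": 1,"linear": [0.04,0.03,0],"spin": 0}
    - {"grip": 1,"linear": [0.04,0.03,0],"spin": 0}
    - {"grip": 1,"linear": [0.02,0.02,0.02],"spin": 0}
    - {"grip": 1,"linear": [0.0,0.0,0.03],"spin": 0}
    - {"grip": 1,"linear": [0,0,0],"spin": 0}
    - {"grip": 1,"linear": [0,0,0],"spin": 0}

```text
time_s: 4.3
tool_pos: [0.6035, -0.0039, 0.2223]
eef_rot: [2.061, 2.37, 0.001]
force: [-0.0, -0.5, 0.2]
width: 0.0
grasp_force: 0.0
```

```bash
cat >> h.py <<'E'
def wcap():
    s=env.observe(); c=env.capture('wrist')
    T=np.eye(4);T[:3,:3]=R.from_rotvec(s['eef_rot']).as_matrix();T[:3,3]=s['tool_pos']
    c['world_to_cam']=np.linalg.inv(T@c['mount']); return c
def pan(q,p=None):
    p=np.load('p.npy') if p is None else p
    d=np.asarray(q)[:2]-p[:2];c,s=np.cos(p[2]),np.sin(p[2]);return np.array([c*d[0]+s*d[1],-s*d[0]+c*d[1]])
def wld(x,y,z,p=None):
    p=np.load('p.npy') if p is None else p
    c,s=np.cos(p[2]),np.sin(p[2]);return np.array([p[0]+c*x-s*y,p[1]+s*x+c*y,z])
def box(c,x,y,hx,hy,z,col):
    P=np.array([wld(x+a*hx,y+b*hy,z) for a,b in [(-1,-1),(1,-1),(1,1),(-1,1)]])
    cv2.polylines(c['img'],[np.round(proj(c,P)*8).astype(np.int32)],True,col,1,cv2.LINE_AA,3)
E
python3 - <<'E'
from h import *
c=wcap(); print(c['mount'].round(3),c['fx'],pan(env.observe()['tool_pos']))
c['img']=np.ascontiguousarray(c['img'])
for t in ['relay','breaker','socket']:
    for d in env.masks_of('wrist',t)[:2]: print(t,round(d['confidence'],2),np.round(d['rect']))
box(c,0,-.121,.01775,.01775,.0925,(0,255,0)); box(c,0,-.121,.038,.019,.0315,(0,255,255))
box(c,0,.006,.0225,.018,.0735,(255,0,0)); box(c,0,.006,.0425,.018,.0575,(255,0,255))
box(c,0,0,.11,.2,.006,(255,255,0))
save(c,'w1.png',1.55)
E
```

```text
[[ 0.001  0.963  0.269  0.068]
 [ 1.    -0.001 -0.    -0.001]
 [-0.     0.269 -0.963 -0.143]
 [ 0.     0.     0.     1.   ]] 333.75118555042195 [ 0.03289621 -0.03545414]
relay 0.59 [207. 230. 244. 279.]
breaker 0.57 [181. 105. 272. 154.]
socket 0.75 [199. 222. 266. 258.]
```

View pics/w1.png

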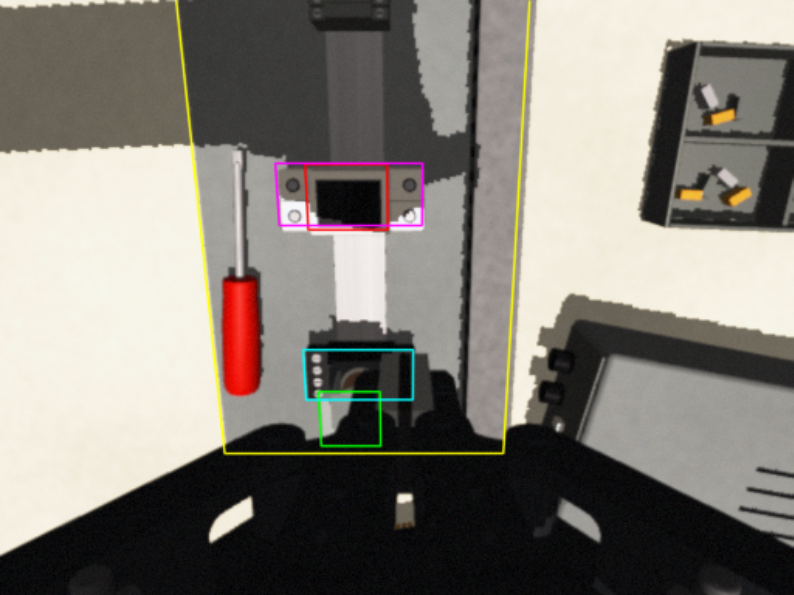

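Wrist view: the model boxes match the panel and the breaker (breaker ~2–3 mm nearer −y, nose at px (345,197)). The toggle leans to the duct. The socket is about 3 mm towards +y from my guess. I'll flip the toggle now.

Call:
send_rows:
  steps:
    - {"grip": 1,"linear": [0.02,0.005,0],"spin": 0}
    - {"grip": 1,"linear": [0.019,0.005,0.01],"spin": 0}
    - {"grip": 1,"linear": [0,0,0.03],"spin": 0}
    - {"grip": 1,"linear": [0,0,0.03],"spin": 0}
    - {"grip": 1,"linear": [0,0,0.03],"spin": 0}
    - {"grip": 1,"linear": [0,0,0.03],"spin": 0}
    - {"grip": 1,"linear": [0,0,0.012],"spin": 0}
    - {"grip": 1,"linear": [0,0,0],"spin": 0}

```text
time_s: 5.5
tool_pos: [0.6073, 0.0376, 0.0791]
eef_rot: [-2.059, -2.372, 0.0]
force: [0.3, -0.5, -0.1]
width: 0.0002
grasp_force: 0.0
```

Call:
send_rows:
  steps:
    - {"grip": 1,"linear": [0,-0.006,0],"spin": 0}
    - {"grip": 1,"linear": [0,-0.006,0],"spin": 0}
    - {"grip": 1,"linear": [0,-0.006,0],"spin": 0}
    - {"grip": 1,"linear": [0,-0.006,0],"spin": 0}
    - {"grip": 1,"linear": [0,-0.005,0],"spin": 0}
    - {"grip": 1,"linear": [0,-0.004,0],"spin": 0}
    - {"grip": 1,"linear": [0,-0.003,0],"spin": 0}
    - {"grip": 1,"linear": [0,0,0],"spin": 0}

```text
time_s: 6.5
tool_pos: [0.5715, 0.0315, 0.0795]
eef_rot: [2.06, 2.372, -0.0]
force: [0.8, 0.2, 2.5]
width: 0.0001
grasp_force: 1.3
```

Call:
send_rows:
  steps:
    - {"grip": 1,"linear": [0,-0.001,0],"spin": 0}
    - {"grip": 1,"linear": [0,-0.001,0],"spin": 0}
    - {"grip": 1,"linear": [0,-0.001,0],"spin": 0}
    - {"grip": 1,"linear": [0,-0.001,0],"spin": 0}
    - {"grip": 1,"linear": [0,0,0],"spin": 0}
    - {"grip": 1,"linear": [0,0,0],"spin": 0}
    - {"grip": 1,"linear": [0,0,0],"spin": 0}
    - {"grip": 1,"linear": [0,0,0],"spin": 0}

```text
time_s: 7.5
tool_pos: [0.568, 0.031, 0.0793]
eef_rot: [2.06, 2.372, 0.0]
force: [3.2, 0.9, -0.6]
width: -0.0003
grasp_force: 1.2
```

Call:
send_rows:
  steps:
    - {"grip": 1,"linear": [0,0,-0.03],"spin": 0}
    - {"grip": 1,"linear": [0,0,-0.04],"spin": 0}
    - {"grip": 0,"linear": [-0.02,0,-0.04],"spin": 0}
    - {"grip": -1,"linear": [-0.046,0,-0.03],"spin": 0}
    - {"grip": -1,"linear": [-0.046,0,0],"spin": 0}
    - {"grip": -1,"linear": [-0.046,0,0],"spin": 0}
    - {"grip": -1,"linear": [-0.046,0,0],"spin": 0}
    - {"grip": -1,"linear": [0,0,0],"spin": 0}

```text
time_s: 8.5
tool_pos: [0.5945, -0.1763, 0.218]
eef_rot: [-2.068, -2.363, 0.006]
force: [-0.5, -0.1, -0.2]
width: 0.0855
grasp_force: 0.0
```

Run:
```python
from h import *
c=wcap(); s=env.observe();print(pan(s['tool_pos']),s['tool_pos'],s['width'])
c['img']=np.ascontiguousarray(c['img'])
for d in env.masks_of('wrist','relay')[:2]: print(round(d['confidence'],2),np.round(d['rect']))
np.savez('w2.npz',img=c['img'])
box(c,0,-.118,.01775,.01775,.0925,(0,255,0)); box(c,0,-.118,.038,.019,.0315,(0,255,255))
box(c,0,.004,.0225,.018,.0735,(255,0,0))
box(c,0,0,.11,.2,.006,(255,255,0))
save(c,'w2.png',1.55)
```

```text
[ 0.00041401 -0.20147563] [ 0.59480665 -0.17285559  0.21821337] 0.08568946983213839
0.84 [276. 214. 315. 270.]
0.82 [239.  49. 286.  97.]
```

View pics/w2.png

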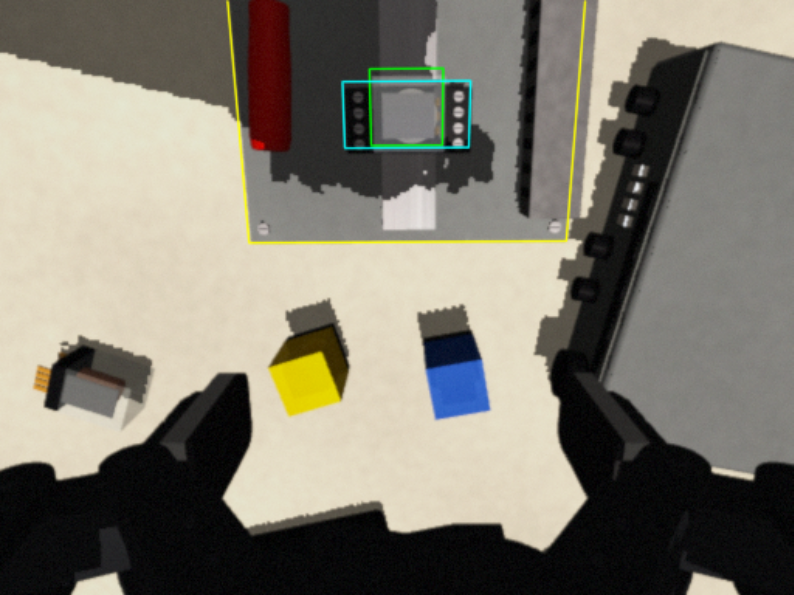

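Wrist view: the relay top (px (407,113)) lies at panel x≈0, y≈−0.120 and matches the model box. Next, check the toggle.

Run:
```python
from h import *
o=[]
for n in ['scene','side']:
    c=cap(n); im=np.ascontiguousarray(c['img']); 
    for th,col in [(.7-1.4,(0,255,0))]:
        for sx,cl in [(1,(255,0,0)),(-1,(0,255,0))]:
            u=proj(c,wld(sx*.0166,.004,.0875))[0]; print(n,sx,u.round(1))
    u=proj(c,wld(0,.004,.075))[0].astype(int)
    o.append(cv2.resize(im[u[1]-25:u[1]+25,u[0]-25:u[0]+25],(400,400),interpolation=cv2.INTER_CUBIC)); print('origin',u-25)
cv2.imwrite('pics/t.png',np.hstack(o)[...,::-1])
```

```text
scene 1 [245.5 207.5]
scene -1 [255.3 202. ]
origin [225 183]
side 1 [232.5 189. ]
side -1 [240.9 191.5]
origin [211 168]
```

View pics/t.png

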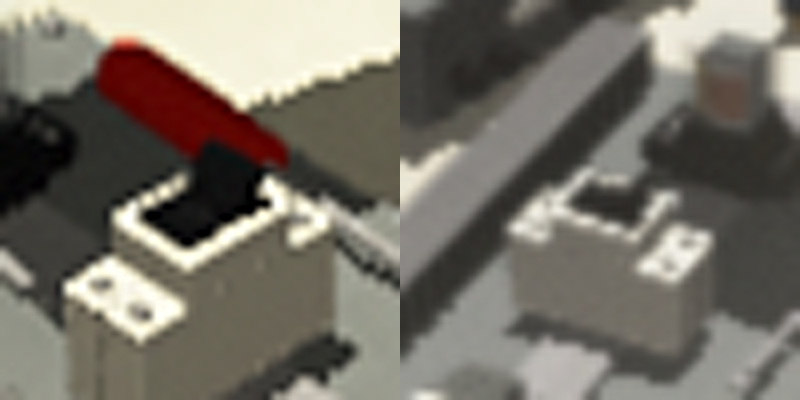

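Both crops show the toggle leaning to the robot side: scene (230,155), side (640,195), near the predicted off positions. The breaker is off. Next I go over the relay with the fingers partly open.

Call:
send_rows:
  steps:
    - {"grip": -0.4,"linear": [0.03,0,0],"spin": 0}
    - {"grip": -0.4,"linear": [0.03,0,0.01],"spin": 0}
    - {"grip": -0.4,"linear": [0.0215,0,0.02],"spin": 0}
    - {"grip": -0.4,"linear": [0,0,0.03],"spin": 0}
    - {"grip": -0.4,"linear": [0,0,0.03],"spin": 0}
    - {"grip": -0.4,"linear": [0,0,0.03],"spin": 0}
    - {"grip": -0.4,"linear": [0,0,0.02],"spin": 0}
    - {"grip": -0.4,"linear": [0,0,0.008],"spin": 0}

```text
time_s: 9.7
tool_pos: [0.5844, -0.0894, 0.0704]
eef_rot: [-2.058, -2.372, 0.001]
force: [-0.2, -0.6, 0.3]
width: 0.0596
grasp_force: 0.0
```

Call:
send_rows:
  steps:
    - {"grip": -0.4,"linear": [0,0,0],"spin": 0}
    - {"grip": -0.4,"linear": [0,0.004,0],"spin": 0}
    - {"grip": -0.4,"linear": [0,0.003,0],"spin": 0}
    - {"grip": -0.4,"linear": [0,0.002,0],"spin": 0}
    - {"grip": -0.4,"linear": [0,0.001,0],"spin": 0}
    - {"grip": -0.4,"linear": [0,0.001,0],"spin": 0}
    - {"grip": -0.4,"linear": [0,0.001,0],"spin": 0}
    - {"grip": -0.4,"linear": [0,0.001,0],"spin": 0}

```text
time_s: 10.7
tool_pos: [0.5973, -0.0886, 0.0711]
eef_rot: [-2.06, -2.371, 0.002]
force: [-2.4, -0.8, 1.6]
width: 0.0599
grasp_force: 1.4
```

Call:
send_rows:
  steps:
    - {"grip": -0.4,"linear": [0,0.001,0],"spin": 0}
    - {"grip": -0.4,"linear": [0,0.001,0],"spin": 0}
    - {"grip": -0.4,"linear": [0,0.001,0],"spin": 0}
    - {"grip": -0.4,"linear": [0,0.001,0],"spin": 0}
    - {"grip": -0.4,"linear": [0,0.001,0],"spin": 0}
    - {"grip": -0.4,"linear": [0,0.001,0],"spin": 0}
    - {"grip": -0.4,"linear": [0,0.001,0],"spin": 0}
    - {"grip": -0.4,"linear": [0,0,0],"spin": 0}

```text
time_s: 11.7
tool_pos: [0.6004, -0.0883, 0.0709]
eef_rot: [-2.057, -2.367, 0.012]
force: [-13.6, -1.8, 13.6]
width: 0.0596
grasp_force: 7.5
```

Call:
send_rows:
  steps:
    - {"grip": -0.4,"linear": [0,0.001,0],"spin": 0}
    - {"grip": -0.4,"linear": [0,0.001,0],"spin": 0}
    - {"grip": -0.4,"linear": [0,0.0005,0],"spin": 0}
    - {"grip": -0.4,"linear": [0,0.0005,0],"spin": 0}
    - {"grip": -0.4,"linear": [0,0,0],"spin": 0}
    - {"grip": -0.4,"linear": [0,0,0],"spin": 0}
    - {"grip": -0.4,"linear": [0,0,0],"spin": 0}
    - {"grip": -0.4,"linear": [0,0,0],"spin": 0}

```text
time_s: 12.7
tool_pos: [0.6015, -0.0882, 0.0708]
eef_rot: [-2.056, -2.364, 0.017]
force: [-19.7, -1.3, 18.8]
width: 0.06
grasp_force: 10.3
```

Call:
send_rows:
  steps:
    - {"grip": -0.4,"linear": [0,0,-0.0007],"spin": 0}
    - {"grip": -0.4,"linear": [0,0,-0.0007],"spin": 0}
    - {"grip": -0.4,"linear": [0,0,-0.0007],"spin": 0}
    - {"grip": -0.4,"linear": [0,0,-0.0007],"spin": 0}
    - {"grip": -0.4,"linear": [0,0,-0.0007],"spin": 0}
    - {"grip": -0.4,"linear": [0,0,0],"spin": 0}
    - {"grip": -0.4,"linear": [0,0,0],"spin": 0}
    - {"grip": -0.4,"linear": [0,0,0],"spin": 0}

```text
time_s: 13.7
tool_pos: [0.6086, -0.0869, 0.075]
eef_rot: [2.059, 2.371, 0.002]
force: [-0.6, -0.6, -0.5]
width: 0.0597
grasp_force: 0.1
```

Call:
send_rows:
  steps:
    - {"grip": -0.4,"linear": [0,-0.006,0.001],"spin": 0}
    - {"grip": -0.4,"linear": [0,-0.006,0.001],"spin": 0}
    - {"grip": -0.4,"linear": [0,-0.006,0],"spin": 0}
    - {"grip": -0.4,"linear": [0,-0.006,0],"spin": 0}
    - {"grip": -0.4,"linear": [0,-0.002,0],"spin": 0}
    - {"grip": -0.4,"linear": [0,-0.002,0],"spin": 0}
    - {"grip": -0.4,"linear": [0,-0.002,0],"spin": 0}
    - {"grip": -0.4,"linear": [0,-0.002,0],"spin": 0}

```text
time_s: 14.7
tool_pos: [0.5748, -0.0918, 0.0722]
eef_rot: [-2.059, -2.37, 0.003]
force: [0.7, 0.0, 0.5]
width: 0.0599
grasp_force: 0.2
```

Call:
send_rows:
  steps:
    - {"grip": -0.4,"linear": [0,-0.002,0],"spin": 0}
    - {"grip": -0.4,"linear": [0,-0.002,0],"spin": 0}
    - {"grip": -0.4,"linear": [0,-0.001,0],"spin": 0}
    - {"grip": -0.4,"linear": [0,-0.001,-0.0005],"spin": 0}
    - {"grip": -0.4,"linear": [0,-0.001,-0.0005],"spin": 0}
    - {"grip": -0.4,"linear": [0,-0.001,-0.0005],"spin": 0}
    - {"grip": -0.4,"linear": [0,-0.001,-0.0005],"spin": 0}
    - {"grip": -0.4,"linear": [0,-0.001,-0.0005],"spin": 0}

```text
time_s: 15.7
tool_pos: [0.5663, -0.093, 0.0754]
eef_rot: [2.06, 2.372, 0.0]
force: [-0.2, -0.8, 0.7]
width: 0.0597
grasp_force: 0.2
```

Run:
```python
from h import *
o=[]
for n in ['scene','side']:
    c=cap(n); im=np.ascontiguousarray(c['img']); 
    u=proj(c,wld(0,-.12,.065))[0].astype(int)
    o.append(cv2.resize(im[u[1]-30:u[1]+30,u[0]-30:u[0]+30],(400,400),interpolation=cv2.INTER_CUBIC))
cv2.imwrite('pics/r.png',np.hstack(o)[...,::-1])
```

```text
(no output)
```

View pics/r.png

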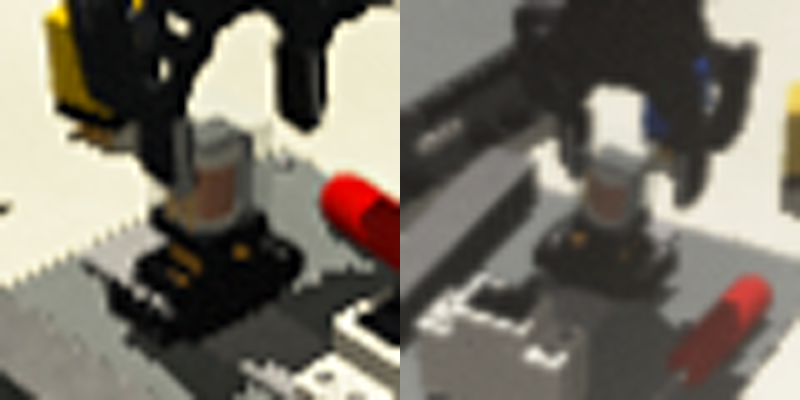

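The pictures show the relay a few mm up, its blades (orange) still entering the socket. It leans slightly towards the robot and both rows look loose. I'll push a little further towards the robot without lifting.

Call:
send_rows:
  steps:
    - {"grip": -0.4,"linear": [0,-0.001,0],"spin": 0}
    - {"grip": -0.4,"linear": [0,-0.001,0],"spin": 0}
    - {"grip": -0.4,"linear": [0,-0.001,0],"spin": 0}
    - {"grip": -0.4,"linear": [0,-0.001,0],"spin": 0}
    - {"grip": -0.4,"linear": [0,0,0],"spin": 0}
    - {"grip": -0.4,"linear": [0,0,0],"spin": 0}
    - {"grip": -0.4,"linear": [0,0,0],"spin": 0}
    - {"grip": -0.4,"linear": [0,0,0],"spin": 0}

```text
time_s: 16.8
tool_pos: [0.5622, -0.0935, 0.0752]
eef_rot: [-2.06, -2.372, 0.0]
force: [0.4, 0.8, -0.0]
width: 0.06
grasp_force: 0.0
```

Run:
```python
from h import *
print(pan(env.observe()['tool_pos']))
o=[]
for n in ['scene','side']:
    c=cap(n); im=np.ascontiguousarray(c['img']); 
    u=proj(c,wld(0,-.12,.06))[0].astype(int); b=u-22
    o.append(cv2.resize(im[b[1]:b[1]+44,b[0]:b[0]+44],(400,400),interpolation=cv2.INTER_CUBIC))
    k=400/44
    for x,z in [(-.01775,.0375),(.01775,.0375)]:   # upright seated silhouette and tilted -10deg about near edge
        pass
    for th,rz,col in [(0,0,(0,255,0)),(-10,0,(255,0,0))]:
        t=np.radians(th); P=[]
        for dx,dz in [(0,0),(0,.055),(.0355,.055),(.0355,0)]:
            P.append(wld(-.01775+np.cos(t)*dx+np.sin(t)*dz,-.12+(.01775 if n=='side' or 1 else 0),.0375+rz-np.sin(t)*dx+np.cos(t)*dz))
        q=(proj(c,np.array(P))-b)*k
        cv2.polylines(o[-1],[np.round(q).astype(np.int32)],True,col,1,cv2.LINE_AA)
cv2.imwrite('pics/r2.png',np.hstack(o)[...,::-1])
```

```text
[-0.02080506 -0.11833829]
```

View pics/r2.png

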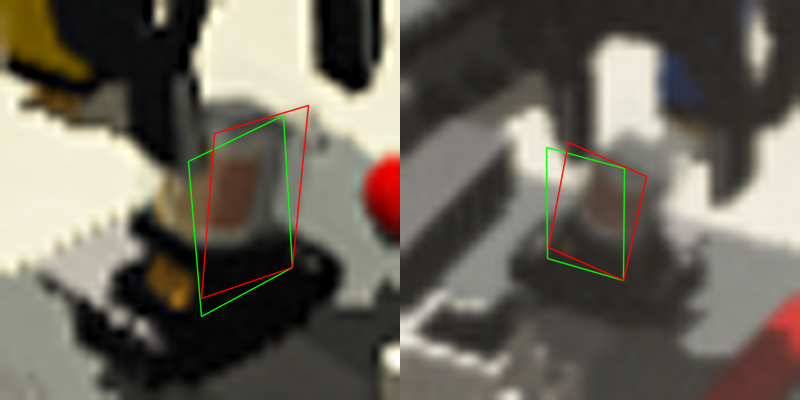

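Run:
```python
from h import *
from scipy.optimize import least_squares
cs={n:cap(n) for n in ['scene','side']}; k=400/44
def tri(a,b):
    o={}
    for n,u in (('scene',a),('side',b)): o[n]=np.array(u)/k+proj(cs[n],wld(0,-.12,.06))[0].astype(int)-22
    r=least_squares(lambda q:np.concatenate([proj(cs[n],q)[0]-o[n] for n in o]),wld(0,-.12,.08))
    print(pan(r.x).round(4),r.x[2].round(4),r.fun.round(1))
tri((240,110),(238,145)) # top centre
tri((235,190),(205,205)) # coil centre
for n in cs:
    for d in env.masks_of(n,'relay')[:4]:
        print(n,round(d['confidence'],2),np.round(d['rect']))
    for lab,q in [('up0',(0,.0925)),('tilt-12',(-.0117,.0955)),('up5',(0,.0975))]:
        print(lab,((proj(cs[n],wld(q[0],-.12,q[1]))[0]-(proj(cs[n],wld(0,-.12,.06))[0].astype(int)-22))*k).round())
```

```text
[-0.0145 -0.1193] 0.0896 [-0.2 -0.6 -0.3  0.8]
[-0.0051 -0.111 ] 0.067 [ 0.1  0.2  0.1 -0.2]
scene 0.89 [210. 175. 231. 202.]
scene 0.75 [170. 171. 188. 194.]
scene 0.45 [194. 162. 207. 183.]
up0 [198. 114.]
tilt-12 [228.  91.]
up5 [196. 100.]
up0 [205. 137.]
tilt-12 [230. 138.]
up5 [205. 127.]
```

Triangulated relay top: x≈−14 mm, height ≈0.09. So it leans ~12° towards the robot, not raised: the far row is free. Next, a shallow, gentle grip, then a slow lift with the force watched.

Call:
send_rows:
  squeeze: 25
  steps:
    - {"grip": -0.2,"linear": [0,0.006,0],"spin": 0}
    - {"grip": 0,"linear": [0,0.006,0],"spin": 0}
    - {"grip": 0.5,"linear": [0,0.001,0],"spin": 0}
    - {"grip": 1,"linear": [0,0,-0.0005],"spin": 0}
    - {"grip": 1,"linear": [0,0,-0.0005],"spin": 0}
    - {"grip": 1,"linear": [0,0,-0.0005],"spin": 0}
    - {"grip": 1,"linear": [0,0,-0.0005],"spin": 0}
    - {"grip": 1,"linear": [0,0,-0.0005],"spin": 0}

```text
time_s: 18.1
tool_pos: [0.5751, -0.0917, 0.0778]
eef_rot: [-2.06, -2.372, -0.0]
force: [0.8, 0.6, -1.0]
width: 0.0385
grasp_force: 23.8
```

Call:
send_rows:
  steps:
    - {"grip": 1,"linear": [0,0,-0.0005],"spin": 0}
    - {"grip": 1,"linear": [0,0,-0.0005],"spin": 0}
    - {"grip": 1,"linear": [0,0,-0.0005],"spin": 0}
    - {"grip": 1,"linear": [0,0,-0.0005],"spin": 0}
    - {"grip": 1,"linear": [0,0,0],"spin": 0}
    - {"grip": 1,"linear": [0,0,0],"spin": 0}
    - {"grip": 1,"linear": [0,0,0],"spin": 0}
    - {"grip": 1,"linear": [0,0,0],"spin": 0}

```text
time_s: 19.1
tool_pos: [0.5751, -0.0917, 0.0798]
eef_rot: [-2.06, -2.372, 0.0]
force: [-0.1, -0.4, 0.7]
width: 0.0386
grasp_force: 23.8
```

Call:
send_rows:
  steps:
    - {"grip": 1,"linear": [0,0,-0.001],"spin": 0}
    - {"grip": 1,"linear": [0,0,-0.001],"spin": 0}
    - {"grip": 1,"linear": [0,0,-0.001],"spin": 0}
    - {"grip": 1,"linear": [0,0,-0.001],"spin": 0}
    - {"grip": 1,"linear": [0,0,-0.001],"spin": 0}
    - {"grip": 1,"linear": [0,0,-0.001],"spin": 0}
    - {"grip": 1,"linear": [0,0,0],"spin": 0}
    - {"grip": 1,"linear": [0,0,0],"spin": 0}

```text
time_s: 20.1
tool_pos: [0.5751, -0.0917, 0.0857]
eef_rot: [-2.06, -2.372, 0.0]
force: [-0.6, -0.2, -1.8]
width: 0.0387
grasp_force: 23.8
```

Run:
```python
from h import *
s=env.observe();print(pan(s['tool_pos']),s['tool_pos'][2],s['force'],s['width'])
o=[]
for n in ['scene','side']:
    c=cap(n); im=np.ascontiguousarray(c['img']); 
    b=proj(c,wld(0,-.12,.06))[0].astype(int)-22
    o.append(cv2.resize(im[b[1]:b[1]+44,b[0]:b[0]+44],(400,400),interpolation=cv2.INTER_CUBIC))
cv2.imwrite('pics/r3.png',np.hstack(o)[...,::-1])
```

```text
[-0.00778652 -0.1183466 ] 0.08574023224741574 [-0.55636669 -0.23531565 -1.82422203] 0.03869073742755806
```

View pics/r3.png

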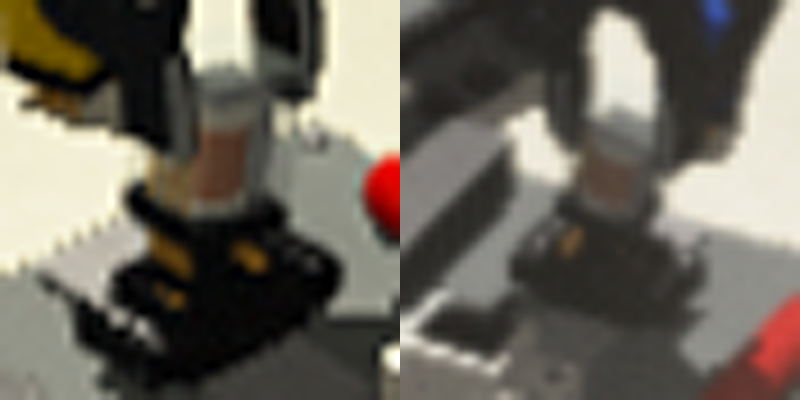

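The relay is held, about 8 mm up, its blades still in the slots (orange showing at scene (170,250) and (250,255)). It leans towards the robot. Width 38.7 mm says it sits diagonally in the pads, so I'll lower slightly and shift +x so the slots straighten it.

Call:
send_rows:
  steps:
    - {"grip": 1,"linear": [0,0,0.001],"spin": 0}
    - {"grip": 1,"linear": [0,0.001,0.001],"spin": 0}
    - {"grip": 1,"linear": [0,0.001,0.001],"spin": 0}
    - {"grip": 1,"linear": [0,0.001,0],"spin": 0}
    - {"grip": 1,"linear": [0,0.001,0],"spin": 0}
    - {"grip": 1,"linear": [0,0.001,0],"spin": 0}
    - {"grip": 1,"linear": [0,0.001,0],"spin": 0}
    - {"grip": 1,"linear": [0,0.001,0],"spin": 0}

```text
time_s: 21.2
tool_pos: [0.5821, -0.0907, 0.0828]
eef_rot: [-2.06, -2.372, 0.0]
force: [-1.0, 0.1, 0.1]
width: 0.0386
grasp_force: 23.6
```

Call:
send_rows:
  squeeze: 30
  steps:
    - {"grip": -0.3,"linear": [0,0,0],"spin": 0}
    - {"grip": -0.3,"linear": [0,0,0],"spin": 0}
    - {"grip": -0.3,"linear": [0,0,0.004],"spin": 0}
    - {"grip": -0.3,"linear": [0,0,0.004],"spin": 0}
    - {"grip": -0.3,"linear": [0,0.003,0.004],"spin": 0}
    - {"grip": -0.3,"linear": [0,0.003,0],"spin": 0}
    - {"grip": -0.3,"linear": [0,0.003,0],"spin": 0}
    - {"grip": -0.3,"linear": [0,0.002,0],"spin": 0}

```text
time_s: 22.2
tool_pos: [0.5933, -0.0891, 0.0709]
eef_rot: [2.06, 2.372, 0.0]
force: [0.1, 0.2, -0.2]
width: 0.0559
grasp_force: 0.1
```

Call:
send_rows:
  squeeze: 30
  steps:
    - {"grip": -0.1,"linear": [0,-0.003,0],"spin": 0}
    - {"grip": 0,"linear": [0,-0.003,0],"spin": 0}
    - {"grip": 0.1,"linear": [0,-0.002,0],"spin": 0}
    - {"grip": 0.3,"linear": [0,-0.001,0],"spin": 0}
    - {"grip": 1,"linear": [0,0,0],"spin": 0}
    - {"grip": 1,"linear": [0,0,0],"spin": 0}
    - {"grip": 1,"linear": [0,0,0],"spin": 0}
    - {"grip": 1,"linear": [0,0,0],"spin": 0}

```text
time_s: 23.2
tool_pos: [0.5838, -0.0904, 0.0706]
eef_rot: [-2.06, -2.371, 0.001]
force: [-0.4, 1.0, -0.8]
width: 0.0349
grasp_force: 37.3
```

Call:
send_rows:
  steps:
    - {"grip": 1,"linear": [0,0,-0.0005],"spin": 0}
    - {"grip": 1,"linear": [0,0,-0.0005],"spin": 0}
    - {"grip": 1,"linear": [0,0,-0.0005],"spin": 0}
    - {"grip": 1,"linear": [0,0,0],"spin": 0}
    - {"grip": 1,"linear": [0,0,0],"spin": 0}
    - {"grip": 1,"linear": [0,0,0],"spin": 0}
    - {"grip": 1,"linear": [0,0,0],"spin": 0}
    - {"grip": 1,"linear": [0,0,0],"spin": 0}

```text
time_s: 24.2
tool_pos: [0.584, -0.0904, 0.0723]
eef_rot: [-2.06, -2.372, 0.0]
force: [0.6, 0.0, -1.3]
width: 0.0349
grasp_force: 37.3
```

Call:
send_rows:
  steps:
    - {"grip": 1,"linear": [0,0,-0.001],"spin": 0}
    - {"grip": 1,"linear": [0,0,-0.001],"spin": 0}
    - {"grip": 1,"linear": [0,0,-0.002],"spin": 0}
    - {"grip": 1,"linear": [0,0,-0.004],"spin": 0}
    - {"grip": 1,"linear": [0,0,-0.004],"spin": 0}
    - {"grip": 1,"linear": [0,0,-0.005],"spin": 0}
    - {"grip": 1,"linear": [0,0,-0.005],"spin": 0}
    - {"grip": 1,"linear": [0,0,0],"spin": 0}

```text
time_s: 25.2
tool_pos: [0.5844, -0.0905, 0.0948]
eef_rot: [2.06, 2.371, 0.001]
force: [0.8, -0.1, -1.1]
width: 0.0349
grasp_force: 37.3
```

Run:
```python
from h import *
s=env.observe();print(pan(s['tool_pos']),s['tool_pos'][2],s['force'],s['width'])
o=[]; k=400/60
for n in ['scene','side']:
    c=cap(n); im=np.ascontiguousarray(c['img']); 
    b=proj(c,wld(0,-.12,.06))[0].astype(int)-30
    g=cv2.resize(im[b[1]:b[1]+60,b[0]:b[0]+60],(400,400),interpolation=cv2.INTER_CUBIC)
    for h,col in [(.0,(255,0,0)),(.0275,(0,255,0))]:
        P=np.array([wld(a*.01775,-.12+d*.01775,.0375+h) for a,d in [(-1,-1),(1,-1),(1,1),(-1,1)]])
        cv2.polylines(g,[np.round((proj(c,P)-b+.5)*k).astype(np.int32)],True,col,1,cv2.LINE_AA)
    o.append(g)
cv2.imwrite('pics/r4.png',np.hstack(o)[...,::-1])
```

```text
[ 0.00161998 -0.11845217] 0.09481213140202982 [ 0.84969828 -0.11127215 -1.07597729] 0.03486898426866027
```

View pics/r4.png

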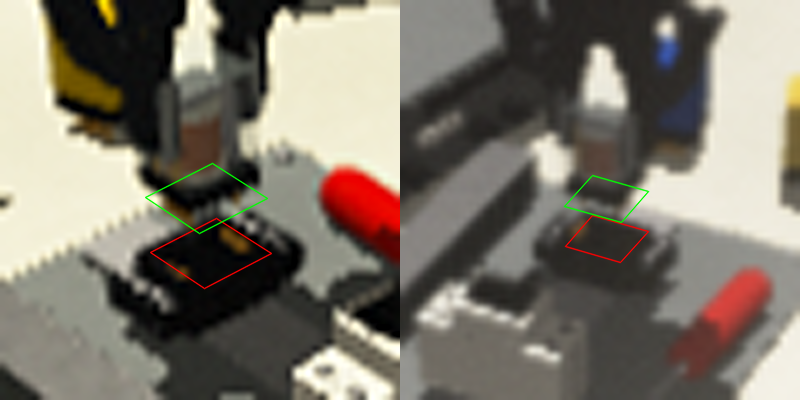

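The relay is upright in the fingers, its blades clear of the socket. Its underside (plinth bottom at scene (195,212)) stands ~8–10 mm above the green 27.5 mm outline, so the tips are ~25 mm up. I'll lower 6 mm, settle and hand in.

Call:
send_rows:
  steps:
    - {"grip": 1,"linear": [0,0,0.002],"spin": 0}
    - {"grip": 1,"linear": [0,0,0.002],"spin": 0}
    - {"grip": 1,"linear": [0,0,0.002],"spin": 0}
    - {"grip": 1,"linear": [0,0,0],"spin": 0}
    - {"grip": 1,"linear": [0,0,0],"spin": 0}
    - {"grip": 1,"linear": [0,0,0],"spin": 0}
    - {"grip": 1,"linear": [0,0,0],"spin": 0}
    - {"grip": 1,"linear": [0,0,0],"spin": 0}

```text
time_s: 26.3
tool_pos: [0.5841, -0.0904, 0.0883]
eef_rot: [2.06, 2.372, 0.0]
force: [-0.2, -0.1, -0.2]
width: 0.0349
grasp_force: 37.3
```

```bash
python3 -c "
from h import *
s=env.observe();print(s['tool_pos'],s['force'],s['width'],s['grasp_force']);print(env.sign_off())"
```

```text
[ 0.5840668  -0.09044904  0.0883319 ] [-0.17603377 -0.10397097 -0.24925122] 0.034880722541230744 37.31622040271759
the job is handed in; nothing more can be done
None
```

I handed the job in at about 26 s: the breaker looks off, and the relay was tipped away and back, then lifted out; it is held upright about 2 cm over its socket. This rests on camera and force readings, as `env.sign_off()` returned no verdict.

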